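Seat a sensor board in a leaning card rack

TASK

Take the wide sensor board out of the black stand and slide it all the way down the two card guides of the leaning rack until it rests on the sprung contacts. Then swing both of the rack's levers inward over the board's top corners, fully home, so that they press the board down into its seat, and let go. Leave the small spare board, the brass weight and the screwdriver where they are.

Things in the scene. Friction and masses are not known exactly. Their poses are not given: they have to be found in the camera images.
- board_grip (a point): Centre of the aluminium grip bar on top of the wide sensor board (loose, to be inserted). Bar: 50 mm wide (y), 16 mm thick (x), 98 to 130 mm above the board's foot edge; this point is 114 mm above the foot. Axes are the board's: z from foot to grip, y along its width, x across its thickness.
- board: The sensor board: dark green plate 140 mm wide (y), 100 mm tall (z), 5 mm thick (x), about 0.3 kg; chips on its +x face stand out 12 mm. Origin: middle of the foot edge. The levers press on its plain top edge left and right of the bar. Starts upright in one groove of the stand. Either way round fits the rack.
- spare_grip (a point): Grip centre of the smaller spare board (100 mm wide, grip bar 30 mm wide, top 100 mm above its foot), upright in the other groove of the stand, 70 mm from the sensor board. Stays there.
- stand: Fixed black stand, 130 (x) by 170 (y) mm, origin at the centre of its underside. Two grooves along its y at x = -35 and +35 mm: 7 mm wide, floor 8 mm and ridge tops 34 mm above the bench.
- guides: Pair of card guides fixed on the rack. Origin: where the middle of the foot edge of a fully seated board lies, 45 mm above the bench. z: up along the guides, leaning 30 deg from vertical towards the robot's side; y: from right to left guide; x: square to the board's plane, away from the robot and up. Channels 8 mm wide in x, outer walls at y = +-72.5 mm; mouths at z = 81 to 96 mm flare to about 15 mm.
- lever_left_hinge (a point): Hinge of the left lever, at x 0, y +92, z 115 mm in guides; hinge axis = x of guides. V-shaped lever in the plane x = 0: long arm a round black handle, 60 mm from hinge to centre of its round tip, 12 mm thick; short arm a steel nose, 31 mm to its tip centre, 10 mm thick. Its bracket reaches up to z 126 mm, y 78 to 104, x within 12 mm.
- lever_right_hinge (a point): Hinge of the right lever, at x 0, y -92, z 115 mm in guides; the mirror image of the left one.
- lever_left (a joint): Left lever, rad: 0 open, 1.70 fully home (hard stop). Its handle points (0.743 + angle) rad above the outward direction (away from the other lever) in the guides' y-z plane: leaning outward when open, swinging up, then inward over the board. The nose is 1.028 rad further round; below 0.25 it is clear of the board's path. Stays where left; hinge friction 0.24 N m, up to 0.2 more when pressing.
- lever_right (a joint): Right lever, rad; as the left one, mirrored. When home, each nose lies on the board's top edge 63 mm from its middle and holds its foot down at z = 0 of guides.
- cage: The fixed rack that carries the guides: aluminium base 200 by 200 mm, origin at its underside's centre, right below the guides' origin. A white box behind the guides rises to 87 mm. At the guides' foot two sprung brass contacts (y +-40 mm) stop a freely inserted board with its foot at z = 6 mm of guides; each resists with 2 N there and 6 N at z = 0, and springs back.
- weight: Brass weight, 38 mm across, 40 mm tall, between rack and stand; origin at its underside. Stays.
- driver: Screwdriver lying on the bench near the robot. Stays.

How it is judged:
By the outcome, as a careful person would: the job done as asked, in the order asked, and still so for the second after the job is handed in, with the robot touching nothing.
It also fails if it takes over 72 s, if anything falls off the work surface, if the arm or the gripper's body presses on something with over 40 N, if the wrist force passes 120 N, or if a joint passes its speed limit or range.

ROBOT

A 6-joint arm with a two-finger parallel gripper is mounted at the origin on the work surface. World frame = base frame: x ahead of the robot, y to its left, z up, the work surface at z = 0. Lengths are in m, angles in rad, forces in N, time in s.
With the tool pointing down it reaches from about 0.25 to 0.775 m from the base axis. Payload 4 kg.
Tool frame: the origin (TCP) lies at the very end of the fingers, on their centre line; the grasp point (between the pads) lies hold_point_z behind it (hold_point_z is the distance from the TCP to the grasp point, in m); z points along the fingers, y is the direction in which the jaws open and shut (so a half turn about z gives the same grasp; the last joint's range is limited). The gripper opens to 94 mm and grips with 3 to 60 N. Pads are 16 mm wide; open, the fingers measure 119 mm over their backs; the gripper's body (75 mm by 177 mm) begins 78 mm behind the grasp point.
Start: joints at [-1.283, 0.087, 1.371, -0, 1.684, -0.103], TCP at [0.21, -0.509, 0.206] pointing down, gripper open.
Joint ranges: [-3.1, 3.1], [-0.76, 2.03], [0.27, 2.55], [-1.08, 4.22], [0.17, 2.65], [-2.57, 2.57]. Speed limits (rad/s): [2.79, 2.79, 3.14, 3.14, 3.14, 3.14].

INTERFACE

Orientations are given as [roll, pitch, yaw] about the fixed x, y, z axes, in that order (R = Rz(yaw) Ry(pitch) Rx(roll)).
In Python, from bench import * gives the robot as it stands.
- The arm moves only by the tool step_arm, never from a script. Its argument "increments" is text: rows parted by semicolons, each of 6 numbers parted by spaces: the shift along the tool's x, y, z in cm, then the turn, a rotation vector about the tool's x, y, z in rad. A call has 1 to 5 rows; each row shifts and turns the commanded pose from where the row before left it, along the tool's axes as they then stand; what a row does not reach is not made up. A row lasts 1/10 s, in which the tool goes at most 50 mm and 8.59 degrees, less where a joint would pass 70% of its speed; a pose out of reach is approached as far as the arm can. A call is refused whole if a number of a shift passes 5 or a number of a turn 0.15, either way. A call with a gripper value outside its range is refused whole. "claw" is the gripper's target within -1 to 1 (shut at 1, half-way at 0, fully open at -1), set as the call begins (left out, the last holds). The fingers move at their own pace and stop on an object; the grip force is fixed at half the most. Time passes only in rows, so rows that do not move let the fingers close. It gives the time, the measured TCP pose, the force and the opening at its end, in the units of the state.
- get_obs(): the state, without advancing time (a new reading comes with each control period).
- snapshot(name): name is "side" or "top" or "wrist"; returns the picture (420x560x3 uint8, red, green, blue); there is no depth.
- calibration(name): a dict with "camera_matrix" (3x3 intrinsics, pixels), "eye" and "orientation" of the camera in the world; the wrist camera has in their place "tool_from_camera" (4x4, takes a point from camera to tool coordinates, whose origin is the TCP and whose axes are the flange's). Camera axes: x right, y up, looking along -z (the intrinsics and any distortion apply to the point x, -y, -z); pixel columns grow to the right and rows downward; lengths in m; the calibration is good to about 2 mm. A picture is of the moment at which its call begins: read the wrist's pose just before it. calibration takes no time and is no camera call.
- close_job(): hands the job in, once; it reports no verdict.
The state is a dict: "time": time; "joint_positions": joint angles; "qvel": joint speeds; "joint_torque": joint torques, N m; "tool_pos": TCP position; "ee_rot": TCP orientation; "wrist_force": force on the tool from outside, world axes, zero at the start; "wrist_torque": the same for the moment, N m; "width": finger opening in m.
Only numpy, scipy, OpenCV 4.12 (cv2) and the standard library are available. Lean on these libraries where they do the work, as an engineer would, in place of code of your own. Each camera call takes 0.05 s, during which the arm holds its last target. There are 200 camera calls.

## Working session

There is one attempt and no reset: what is moved stays moved. The work goes in short steps, Python scripts to look and compute and a tool call to move; the robot and the scene stay as the last step left them, time stands still between calls to the robot, and variables do not carry over. Pictures are saved under pics/ and viewed, about 8 in all and at most 12, crops included, and the job is handed in when it is done.

Besides the shell and the picture viewer there is one more tool, called by a JSON object that holds its "name" and its "arguments", one argument or row to a line. step_arm: Moves the arm, as the interface text tells. Its arguments: {"type":"object","properties":{"increments":{"type":"string"},"claw":{"type":"number"}},"required":["increments"]}

```bash
ls; mkdir -p pics; python3 - <<'E'
from bench import *
import cv2,json
o=get_obs();print(o)
for n in("side","top"):
    c=calibration(n);print(n,c)
    cv2.imwrite(f"pics/{n}0.png",cv2.cvtColor(snapshot(n),cv2.COLOR_RGB2BGR))
print(calibration("wrist"))
import bench;print([k for k in dir(bench) if not k.startswith('_')])
E
```

```text
pics
{'time': 0.0, 'joint_positions': array([-1.28310620e+00,  8.79155618e-02,  1.37223499e+00,  3.70021808e-06,
        1.68360762e+00, -1.03082289e-01]), 'qvel': array([ 9.35136451e-05, -4.67962347e-04, -1.29914805e-04, -6.54559883e-04,
        9.74686782e-04,  7.80210985e-04]), 'joint_torque': array([-1.29118296e-03, -3.40178096e+01, -3.02427399e+01,  7.14873383e-02,
        3.28594493e-02, -1.74272823e-04]), 'tool_pos': array([ 0.20934558, -0.50800578,  0.20433552]), 'ee_rot': array([-3.13943901e+00, -2.26489327e-04,  3.90772587e-01]), 'wrist_force': array([-0.31297135, -0.27083607, -0.36838895]), 'wrist_torque': array([-0.02496521, -0.0152519 ,  0.04896573]), 'width': 0.09355064236484452}
side {'camera_matrix': array([[467.12109839,   0.        , 275.8208008 ],
       [  0.        , 467.12109839, 205.47547759],
       [  0.        ,   0.        ,   1.        ]]), 'eye': array([0.17068083, 0.53939967, 0.7651096 ]), 'orientation': array([ 8.02420852e-01,  1.85905091e-03, -2.58641850e+00])}
top {'camera_matrix': array([[544.6594537 ,   0.        , 277.51593132],
       [  0.        , 544.6594537 , 210.32325825],
       [  0.        ,   0.        ,   1.        ]]), 'eye': array([ 0.41133961, -0.0092111 ,  1.11406435]), 'orientation': array([ 0.13909653, -0.00428599, -1.57905758])}
{'camera_matrix': array([[308.86754239,   0.        , 281.43952375],
       [  0.        , 308.86754239, 206.55582212],
       [  0.        ,   0.        ,   1.        ]]), 'tool_from_camera': array([[-8.83229901e-04,  9.62835798e-01,  2.70085996e-01,
         7.88278934e-02],
       [ 9.99999584e-01,  9.12442692e-04,  1.73909242e-05,
         2.20201320e-04],
       [-2.29693389e-04,  2.70085899e-01, -9.62836203e-01,
        -1.78146177e-01],
       [ 0.00000000e+00,  0.00000000e+00,  0.00000000e+00,
         1.00000000e+00]])}
['IKError', 'calibration', 'close_job', 'get_obs', 'hold_point_z', 'snapshot']
```

View pics/side0.png

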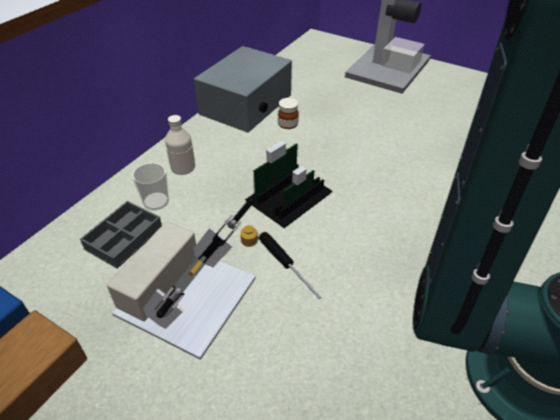

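View pics/top0.png

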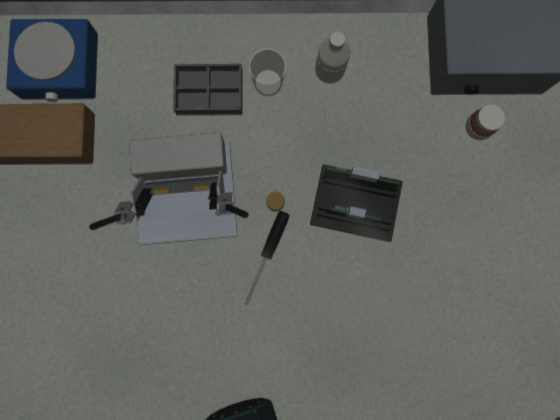

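```bash
python3 - <<'E'
import cv2,numpy as np
t=cv2.imread("pics/top0.png");s=cv2.imread("pics/side0.png")
def crop(i,x,y,w,h,W,H):
    r=cv2.resize(i[y:y+h,x:x+w],(W,H),interpolation=cv2.INTER_CUBIC)
    r=np.clip(r.astype(float)*1.5,0,255).astype(np.uint8)
    for k in range(-(-x//10)*10,x+w,10):
        X=int((k-x)*W/w);cv2.line(r,(X,0),(X,6 if k%50 else 14),(0,0,255),1)
    for k in range(-(-y//10)*10,y+h,10):
        Y=int((k-y)*H/h);cv2.line(r,(0,Y),(6 if k%50 else 14,Y),(0,0,255),1)
    return r
# top: rack 80-260 x 125-250 ; stand 300-420 x150-250
a=np.hstack([crop(t,85,125,170,125,408,300),crop(t,300,150,120,92,392,300)])
b=np.hstack([crop(s,105,185,170,175,291,300),crop(s,240,135,100,95,316,300)])
b=np.hstack([b,np.zeros((300,800-b.shape[1],3),np.uint8)])
cv2.imwrite("pics/crop.png",np.vstack([a,b]))
E
```

```text
(no output)
```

View pics/crop.png

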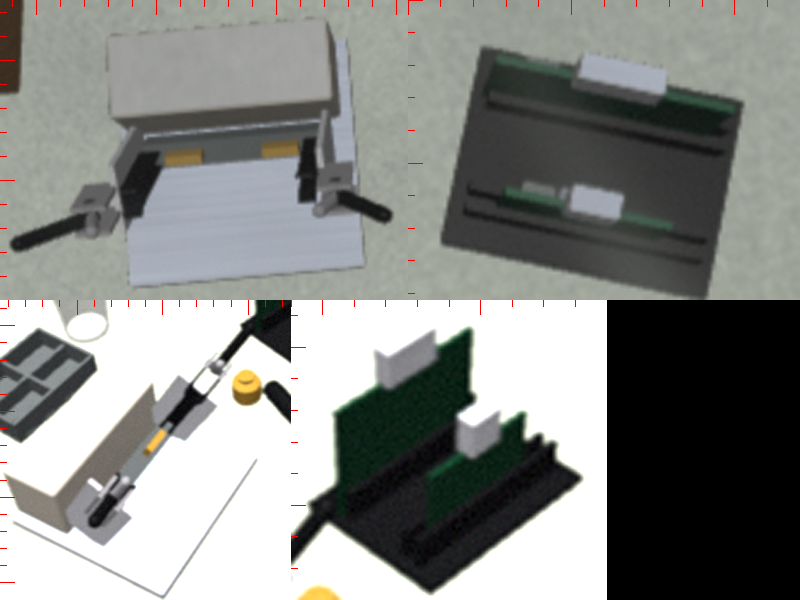

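```bash
cat > h.py <<'E'
from bench import *
import numpy as np, cv2
from scipy.spatial.transform import Rotation as Ro
from scipy.optimize import least_squares
def rot(e): return Ro.from_euler('xyz',e).as_matrix()
def cam(n,o=None):
    c=calibration(n);K=c["camera_matrix"]
    if n!="wrist": return K,rot(c["orientation"]),np.array(c["eye"])
    T=np.array(c["tool_from_camera"]);R=rot(o["ee_rot"]);return K,R@T[:3,:3],R@T[:3,3]+o["tool_pos"]
def proj(P,C):
    K,R,e=C;p=(np.atleast_2d(P)-e)@R
    return np.c_[K[0,2]+K[0,0]*p[:,0]/-p[:,2],K[1,2]-K[1,1]*p[:,1]/-p[:,2]]
def pose(x,y,yaw,z=0): return Ro.from_euler('z',yaw).as_matrix(),np.array([x,y,z])
def ap(T,P): return np.atleast_2d(P)@T[0].T+T[1]
def guides(x,y,yaw):
    R,t=pose(x,y,yaw,.045);return R@Ro.from_euler('y',-np.pi/6).as_matrix(),t
def lever(s,q):  # handle tip, nose tip in guides
    h=np.array([0,s*.092,.115]);a=.743+q;d=lambda a:np.array([0,s*np.cos(a),np.sin(a)])
    return h+.06*d(a),h+.031*d(a+1.028)
E
cat > fit.py <<'E'
from h import *
ct,cs=cam("top"),cam("side")
st=[((.065,.085,0),ct,(322.7,164.1)),((.065,-.085,0),ct,(402.2,181)),((-.065,-.085,0),ct,(391.5,241)),((-.065,.085,0),ct,(310.4,224.5))]
def fs(p,zs):
    T=pose(*p);return np.concatenate([(proj(ap(T,np.array(P)+[0,0,zs]),C)-u)[0] for P,C,u in st])
for zs in (0.,.008):
    r=least_squares(fs,[.45,-.2,-.2],args=(zs,));print("stand",zs,r.x.round(4),abs(r.fun).max().round(2),r.fun.round(1))
rk=[((-.1,.1,0),ct,(139.2,243.7)),((-.1,-.1,0),ct,(236.3,235.8)),((.1,-.1,0),ct,(229.6,140.8)),
 ((-.1,.1,0),cs,(200.2,358.3)),((-.1,-.1,0),cs,(255,278)),((.1,.1,0),cs,(113,314))]
tips=[(1,(91.8,226.2)),(-1,(246,214.4))]
def fr(p):
    T=pose(*p[:3]);G=guides(*p[:3])
    a=[(proj(ap(T,np.array(P)+[0,0,p[3]]),C)-u)[0] for P,C,u in rk]
    b=[(proj(ap(G,lever(s,p[4+(s<0)])[0]),ct)-u)[0] for s,u in tips]
    return np.concatenate(a+b)
r=least_squares(fr,[.45,.15,.05,.005,0,0]);print("rack",r.x.round(4),r.fun.round(1))
r2=least_squares(lambda q:fr(np.r_[q,0,0]),r.x[:4]);print("rack",r2.x.round(4),r2.fun.round(1))
K,R,e=ct
def back(u,z):
    d=R@np.array([(u[0]-K[0,2])/K[0,0],-(u[1]-K[1,2])/K[1,1],-1]);return e+d*(z-e[2])/d[2]
print(back((365.8,172.1),.138),back((357.5,211.7),.108))
E
python3 fit.py
```

```text
stand 0.0 [ 0.5826 -0.1793 -0.2152] 0.48 [-0.2 -0.1  0.3 -0.5 -0.   0.5 -0.1  0. ]
stand 0.008 [ 0.5814 -0.1781 -0.2151] 0.76 [-0.4 -0.3  0.7 -0.6  0.3  0.8 -0.5  0.2]
rack [ 6.060e-01  1.758e-01  7.860e-02 -1.000e-04  1.100e-03  1.513e-01] [ 0.3  1.   0.7  0.5  0.1  1.  -0.5  0.5  0.1 -0.6 -1.  -0.1  0.2 -0.5
 -0.2 -0.5]
rack [0.6052 0.1768 0.0743 0.0014] [-0.6  1.1 -0.   1.  -0.2  1.3 -0.9  0.8  0.2 -0.4 -1.3 -0.2 -0.6 -0.3
  2.9 -1.4]
[ 0.61729663 -0.1765578   0.138     ] [ 0.54841328 -0.16388849  0.108     ]
```

```bash
cat >> h.py <<'E'
def plan(p,R,fix=np.zeros(3)):
    "tool-axes shift (cm, made first) and turn (rad) from measured pose to p,R"
    o=get_obs();R0=rot(o["ee_rot"])
    print("t",round(o["time"],2),"shift cm",(R0.T@(np.array(p)-o["tool_pos"])*100).round(2),"turn",Ro.from_matrix(R0.T@R).as_rotvec().round(3))
def down(yaw): return rot([np.pi,0,yaw])
E
python3 - <<'E'
from h import *
print(hold_point_z)
plan([.617,-.180,.25],down(1.354))
E
```

```text
0.0188
t 0.1 shift cm [ 50.19 -14.81  -4.52] turn [-0.002 -0.001 -0.963]
```

{"name": "step_arm", "arguments": {
  "increments": "4.18 -1.23 -0.38 0 0 0;4.18 -1.23 -0.38 0 0 0;4.18 -1.23 -0.38 0 0 0;4.18 -1.23 -0.38 0 0 0;4.18 -1.23 -0.38 0 0 0",
  "claw": -1
}}

```text
time: 0.6
tool_pos: [0.3803, -0.3706, 0.2241]
ee_rot: [-3.141, 0.0, 0.39]
wrist_force: [0.3, 0.1, -0.7]
width: 0.0945
```

{"name": "step_arm", "arguments": {
  "increments": "4.18 -1.23 -0.38 0 0 0;4.18 -1.23 -0.38 0 0 0;4.18 -1.23 -0.38 0 0 0;4.18 -1.23 -0.38 0 0 0;4.18 -1.23 -0.38 0 0 0"
}}

```text
time: 1.1
tool_pos: [0.5501, -0.2341, 0.243]
ee_rot: [-3.141, 0.001, 0.391]
wrist_force: [0.3, -0.4, -0.7]
width: 0.0941
```

{"name": "step_arm", "arguments": {
  "increments": "4.18 -1.23 -0.38 0 0 0;4.18 -1.23 -0.38 0 0 0;0 0 0 0 0 -0.1376;0 0 0 0 0 -0.1376;0 0 0 0 0 -0.1376"
}}

```text
time: 1.6
tool_pos: [0.6173, -0.1803, 0.2499]
ee_rot: [-3.14, 0.001, 0.81]
wrist_force: [0.8, 0.4, 0.3]
width: 0.0937
```

{"name": "step_arm", "arguments": {
  "increments": "0 0 0 0 0 -0.1376;0 0 0 0 0 -0.1376;0 0 0 0 0 -0.1376;0 0 0 0 0 -0.1376;0 0 0 0 0 0"
}}

```text
time: 2.1
tool_pos: [0.6169, -0.1809, 0.2503]
ee_rot: [-3.14, -0.0, 1.354]
wrist_force: [-0.8, -0.7, -0.1]
width: 0.0943
```

```bash
python3 - <<'E'
from h import *
plan([.617,-.180,.25],down(1.354))
o=get_obs();im=snapshot("wrist");C=cam("wrist",o)
cv2.imwrite("pics/w1.png",cv2.cvtColor(im,cv2.COLOR_RGB2BGR))
B=pose(.6168+.0021,-.1866+.0098,-.215,.008)
print(proj(ap(B,[(x,y,.130) for x in(-.008,.008) for y in(-.025,.025)]),C).round(0))
E
```

```text
t 2.1 shift cm [ 0.09 -0.01  0.03] turn [-0.001 -0.    -0.   ]
[[274. 224.]
 [274. 174.]
 [291. 224.]
 [291. 174.]]
```

View pics/w1.png

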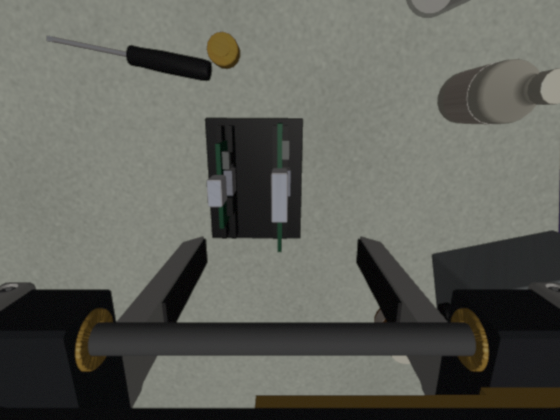

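{"name": "step_arm", "arguments": {
  "increments": "0.75 0 2.2 0 0 0;0 0 2 0 0 0;0 0 2 0 0 0;0 0 2 0 0 0;0 0 2 0 0 0",
  "claw": 0
}}

```text
time: 2.65
tool_pos: [0.6185, -0.1736, 0.1479]
ee_rot: [-3.141, -0.0, 1.351]
wrist_force: [-0.1, -0.3, 0.4]
width: 0.0572
```

{"name": "step_arm", "arguments": {
  "increments": "0 0 2 0 0 0;0 0 2 0 0 0;0 0 0 0 0 0;0 0 0 0 0 0;0 0 0 0 0 0"
}}

```text
time: 3.15
tool_pos: [0.6195, -0.174, 0.1107]
ee_rot: [3.139, 0.0, 1.353]
wrist_force: [0.1, -0.3, 0.5]
width: 0.0471
```

```bash
python3 - <<'E'
from h import *
o=get_obs();im=snapshot("wrist");print(o["tool_pos"],o["width"])
cv2.imwrite("pics/w2.png",cv2.cvtColor(im,cv2.COLOR_RGB2BGR))
E
```

```text
[ 0.61951485 -0.17397162  0.11071452] 0.04710435175655292
```

View pics/w2.png

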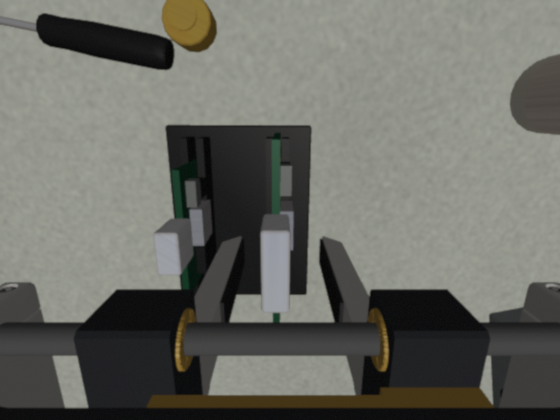

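{"name": "step_arm", "arguments": {
  "increments": "0.1 -0.35 0.25 0 0 0;0 0 0 0 0 0;0 0 0 0 0 0"
}}

```text
time: 3.5
tool_pos: [0.6155, -0.1719, 0.1069]
ee_rot: [3.141, 0.0, 1.354]
wrist_force: [0.3, 0.3, -0.2]
width: 0.0468
```

{"name": "step_arm", "arguments": {
  "increments": "0 0 0 0 0 0;0 0 0 0 0 0;0 0 0 0 0 0;0 0 0 0 0 0;0 0 0 0 0 0",
  "claw": 1
}}

```text
time: 4.0
tool_pos: [0.6155, -0.172, 0.1065]
ee_rot: [3.142, 0.0, 1.354]
wrist_force: [0.1, -0.1, 0.1]
width: 0.0159
```

{"name": "step_arm", "arguments": {
  "increments": "0 0 0 0 0 0;0 0 -0.5 0 0 0;0 0 -1 0 0 0;0 0 -1 0 0 0;0 0 -1 0 0 0"
}}

```text
time: 4.5
tool_pos: [0.6152, -0.1719, 0.1427]
ee_rot: [-3.141, 0.0, 1.354]
wrist_force: [-1.0, 0.5, -2.8]
width: 0.0157
```

```bash
cat >> h.py <<'E'
RK=(.606,.176,.0786); F=.0985   # rack x,y,yaw ; TCP height above board foot
def gtool(G): g=G[0];return np.c_[g[:,1],g[:,0],-g[:,2]]
def goto(x,y,zfoot):
    G=guides(*RK);plan(ap(G,[x,y,zfoot+F])[0],gtool(G))
def ing():
    o=get_obs();G=guides(*RK);R=rot(o["ee_rot"])
    print("t",round(o["time"],2),"TCP in guides mm",(G[0].T@(o["tool_pos"]-G[1])*1e3).round(1),"err rot",Ro.from_matrix(gtool(G).T@R).as_rotvec().round(3),"F guides",(G[0].T@o["wrist_force"]).round(1),"w",o["width"].round(4))
E
python3 -c "
from h import *
goto(0,0,.2)"
```

```text
t 4.5 shift cm [ 29.43 -22.67 -16.07] turn [-0.52   0.077 -0.288]
```

{"name": "step_arm", "arguments": {
  "increments": "0 0 -2.8 0 0 0;0 0 -3.3 0 0 0;0 0 -3.3 0 0 0;0 0 -3.3 0 0 0;0 0 -3.3 0 0 0"
}}

```text
time: 5.0
tool_pos: [0.6149, -0.1718, 0.3041]
ee_rot: [3.141, 0.0, 1.354]
wrist_force: [0.6, -0.6, -2.7]
width: 0.0157
```

{"name": "step_arm", "arguments": {
  "increments": "3 -2.3 0 0 0 0;3.3 -2.54 0 0 0 0;3.3 -2.54 0 0 0 0;3.3 -2.54 0 0 0 0;3.3 -2.54 0 0 0 0"
}}

```text
time: 5.5
tool_pos: [0.5273, 0.0144, 0.3027]
ee_rot: [3.141, -0.0, 1.354]
wrist_force: [0.2, 0.8, -2.6]
width: 0.0158
```

{"name": "step_arm", "arguments": {
  "increments": "3.3 -2.54 0 0 0 0;3.3 -2.54 0 0 0 0;3.3 -2.54 0 0 0 0;3.3 -2.54 0 0 0 0;0 0 0 0 0 0"
}}

```text
time: 6.0
tool_pos: [0.4552, 0.1677, 0.3033]
ee_rot: [3.141, -0.003, 1.361]
wrist_force: [0.2, -0.2, -3.2]
width: 0.0157
```

{"name": "step_arm", "arguments": {
  "increments": "0 0 0 -0.104 0.0154 -0.0576;0 0 0 -0.104 0.0154 -0.0576;0 0 0 -0.104 0.0154 -0.0576;0 0 0 -0.104 0.0154 -0.0576;0 0 0 -0.104 0.0154 -0.0576"
}}

```text
time: 6.5
tool_pos: [0.4573, 0.1632, 0.3028]
ee_rot: [2.613, 0.001, 1.651]
wrist_force: [0.1, 0.1, -2.9]
width: 0.0157
```

{"name": "step_arm", "arguments": {
  "increments": "0 0 0 0 0 0;0 0 0 0 0 0"
}}

```text
time: 6.7
tool_pos: [0.4573, 0.1633, 0.3021]
ee_rot: [2.619, -0.0, 1.647]
wrist_force: [-0.4, -0.3, -1.1]
width: 0.0157
```

```bash
python3 - <<'E'
from h import *
ing();goto(0,0,.2)
o=get_obs();w=snapshot("wrist");C=cam("wrist",o);t=snapshot("top");s=snapshot("side")
for n,i in(("w3",w),("t3",t),("s3",s)): cv2.imwrite(f"pics/{n}.png",cv2.cvtColor(i,cv2.COLOR_RGB2BGR))
i=cv2.imread("pics/t3.png")
a=cv2.resize(i[120:260,75:275],(400,280),interpolation=cv2.INTER_CUBIC)
b=cv2.resize(cv2.imread("pics/s3.png")[150:350,80:300],(308,280),interpolation=cv2.INTER_CUBIC)
m=np.zeros((600,800,3),np.uint8);m[:280,:400]=a;m[:280,400:708]=b
m[280:,:427]=cv2.resize(cv2.imread("pics/w3.png"),(427,320))
cv2.imwrite("pics/m3.png",np.clip(m*1.4,0,255).astype(np.uint8))
E
```

```text
Traceback (most recent call last):
  File "h.py", line 31, in ing
    print("t",round(o["time"],2),"TCP in guides mm",(G[0].T@(o["tool_pos"]-G[1])*1e3).round(1),"err rot",Ro.from_matrix(gtool(G).T@R).as_rotvec().round(3),"F guides",(G[0].T@o["wrist_force"]).round(1),"w",o["width"].round(4))
                                                                                                                                                                                                             ^^^^^^^^^^^^^^^^
AttributeError: 'float' object has no attribute 'round'
```

```bash
sed -i 's/o\["width"\].round(4)/round(o["width"],4)/' h.py; cat > look.py <<'E'
from h import *
import sys
def look(tag,draw=True):
    ing();o=get_obs();G=guides(*RK);R=rot(o["ee_rot"]);t0=o["tool_pos"]
    imgs={n:cv2.cvtColor(snapshot(n),cv2.COLOR_RGB2BGR) for n in("wrist","top","side")}
    Tt=(R,t0)
    brd=ap(Tt,[(a*.07,0,F-z) for a,z in((1,0),(1,.1),(-1,.1),(-1,0),(1,0))])
    lines=[(brd,(0,255,255))]+[(ap(G,[(0,s*.0725,0),(0,s*.0725,.096)]),(0,0,255)) for s in(1,-1)]
    lines+=[(ap(pose(*RK),[(-.1,.1,0),(-.1,-.1,0),(.1,-.1,0)]),(255,0,255))]
    def view(n,x,y,w,h,k):
        i=cv2.imwrite(f"pics/{n}_{tag}.png",imgs[n]);i=cv2.resize(imgs[n][y:y+h,x:x+w],None,fx=k,fy=k,interpolation=cv2.INTER_CUBIC)
        i=np.clip(i*1.4,0,255).astype(np.uint8);C=cam(n,o)
        if draw:
            for P,c in lines: cv2.polylines(i,[((proj(P,C)-[x,y])*k).astype(np.int32)],False,c,1)
        return i
    m=np.zeros((600,800,3),np.uint8)
    for (r,c),i in(((0,0),view("top",85,125,170,120,2.35)),((0,400),view("side",90,170,190,135,2.1)),((284,0),view("wrist",0,0,560,420,.75)),((284,420),view("wrist",150,0,260,210,1.46))):
        hh,ww=min(i.shape[0],600-r),min(i.shape[1],800-c);m[r:r+hh,c:c+ww]=i[:hh,:ww]
    cv2.imwrite(f"pics/m_{tag}.png",m)
if __name__=="__main__": look(sys.argv[1])
E
python3 look.py 3
```

```text
t 6.7 TCP in guides mm [ -0.7  -1.  297.3] err rot [ 0.001 -0.001  0.002] F guides [-0.9 -0.3 -0.7] w 0.0157
```

View pics/m_3.png

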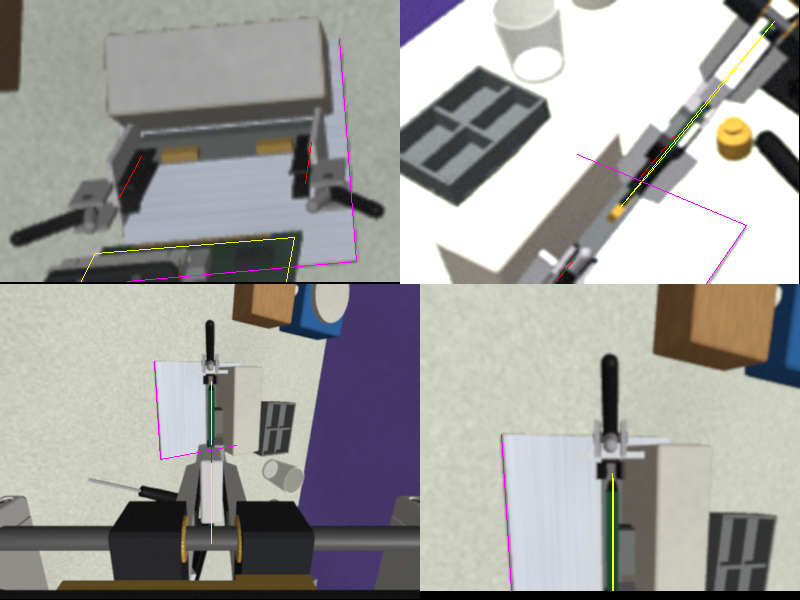

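```bash
python3 - <<'E'
from h import *
o=get_obs();G=guides(*RK);R=rot(o["ee_rot"]);C=cam("top");Tt=(R,o["tool_pos"])
i=cv2.imread("pics/top_3.png");x,y,k=85,127,4.7
i=cv2.resize(i[y:y+125,x:x+170],None,fx=k,fy=k,interpolation=cv2.INTER_CUBIC);i=np.clip(i*1.6,0,255).astype(np.uint8)
def L(P,c): cv2.polylines(i,[((proj(P,C)-[x,y]+.5)*k).astype(np.int32)],False,c,1)
L(ap(Tt,[(a*.07,.0025,F-z) for a,z in((1,.06),(1,0),(-1,0),(-1,.06))]),(0,255,255))
for s in(1,-1):
    for sx in(1,-1): L(ap(G,[(sx*.004,s*.0725,0),(sx*.004,s*.0725,.081),(sx*.0075,s*.0725,.096)]),(0,0,255))
    h=np.array([0,s*.092,.115]);a,b=lever(s,0 if s>0 else .15)
    L(ap(G,[a,h,b]),(255,255,0))
    L(ap(G,[(u,s*v,.126) for u,v in((.012,.078),(.012,.104),(-.012,.104),(-.012,.078),(.012,.078))]),(0,255,0))
L(ap(pose(*RK),[(-.1,.1,0),(-.1,-.1,0),(.1,-.1,0)]),(255,0,255))
cv2.imwrite("pics/t3big.png",i)
E
```

```text
(no output)
```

View pics/t3big.png

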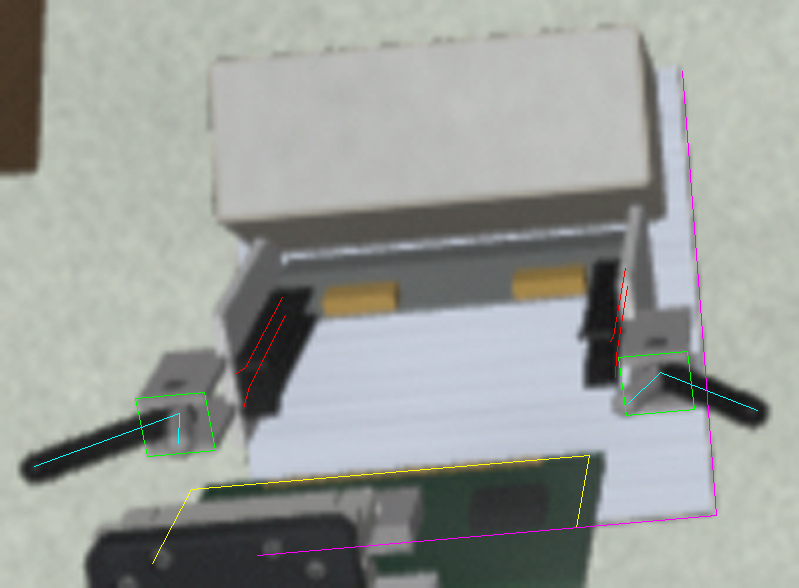

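```bash
python3 - <<'E'
from h import *
o=get_obs();C=cam("wrist",o);Tt=(rot(o["ee_rot"]),o["tool_pos"])
for d in(0,-.0025,-.005,-.0075): print(d,proj(ap(Tt,[(.07+d,0,F),(.07+d,0,F-.1),(.025+d,0,F-.13),(-.025+d,0,F-.13)]),C).round(1).tolist())
i=cv2.imread("pics/wrist_3.png")
for v in range(118,150): print(v,i[v,274:294:3].tolist())
g=i[:,276:290].mean(1).mean(1); print([(v,int(g[v])) for v in range(215,330,3)])
E
```

```text
0 [[281.8, 129.9], [282.2, 135.7], [282.4, 230.0], [282.4, 315.9]]
-0.0025 [[281.8, 132.8], [282.2, 140.2], [282.4, 234.7], [282.4, 319.8]]
-0.005 [[281.8, 135.8], [282.2, 144.8], [282.4, 239.3], [282.4, 323.7]]
-0.0075 [[281.8, 138.7], [282.2, 149.3], [282.4, 243.9], [282.4, 327.6]]
118 [[138, 137, 136], [142, 141, 140], [144, 144, 142], [143, 143, 141], [141, 141, 139], [128, 128, 127], [146, 146, 144]]
119 [[125, 123, 121], [106, 104, 103], [109, 108, 106], [106, 106, 104], [112, 111, 109], [101, 103, 104], [110, 112, 111]]
120 [[100, 97, 95], [55, 54, 54], [57, 57, 55], [57, 56, 56], [66, 65, 65], [71, 76, 78], [73, 77, 80]]
121 [[76, 73, 71], [27, 25, 26], [29, 29, 28], [30, 29, 29], [36, 35, 35], [57, 60, 63], [63, 68, 72]]
122 [[41, 39, 39], [27, 26, 27], [43, 44, 43], [33, 34, 34], [15, 17, 16], [49, 50, 52], [61, 67, 70]]
123 [[21, 21, 19], [34, 34, 33], [71, 73, 71], [53, 53, 53], [8, 7, 7], [48, 49, 49], [61, 67, 70]]
124 [[15, 14, 15], [36, 36, 36], [79, 80, 79], [59, 60, 59], [11, 11, 12], [46, 47, 48], [61, 67, 71]]
125 [[15, 16, 16], [36, 37, 36], [79, 80, 79], [58, 59
[... 2302 characters left out ...]
], [62, 68, 71], [61, 66, 69]]
148 [[105, 103, 101], [59, 68, 55], [37, 54, 24], [37, 53, 23], [66, 71, 63], [61, 67, 69], [60, 65, 69]]
149 [[105, 104, 102], [60, 69, 54], [36, 53, 22], [36, 53, 22], [67, 73, 65], [62, 67, 70], [60, 65, 69]]
[(215, 53), (218, 73), (221, 76), (224, 75), (227, 76), (230, 76), (233, 76), (236, 122), (239, 145), (242, 146), (245, 146), (248, 146), (251, 147), (254, 147), (257, 146), (260, 146), (263, 147), (266, 146), (269, 147), (272, 147), (275, 146), (278, 147), (281, 147), (284, 147), (287, 147), (290, 147), (293, 147), (296, 147), (299, 147), (302, 147), (305, 147), (308, 147), (311, 147), (314, 147), (317, 143), (320, 68), (323, 31), (326, 31), (329, 39)]
```

{"name": "step_arm", "arguments": {
  "increments": "0.5 0.07 1 0 0 0;0 0 2 0 0 0;0 0 2 0 0 0;0 0 2 0 0 0;0 0 1.8 0 0 0"
}}

```text
time: 7.35
tool_pos: [0.5028, 0.1726, 0.2236]
ee_rot: [2.62, 0.0, 1.648]
wrist_force: [0.4, 0.3, -2.7]
width: 0.016
```

{"name": "step_arm", "arguments": {
  "increments": "0 0 0 0 0 0;0 0 0 0 0 0;0 0 0 0 0 0"
}}

```text
time: 7.65
tool_pos: [0.5025, 0.1726, 0.227]
ee_rot: [2.616, -0.0, 1.649]
wrist_force: [-0.0, 0.3, -2.6]
width: 0.0158
```

```bash
python3 - <<'E'
from h import *
ing();o=get_obs();G=guides(*RK);Tt=(rot(o["ee_rot"]),o["tool_pos"]);m=[]
for n,x,y,w,h,k in(("top",95,165,165,85,4.8),("wrist",215,85,130,70,6)):
    C=cam(n,o);i=cv2.cvtColor(snapshot(n),cv2.COLOR_RGB2BGR);cv2.imwrite(f"pics/{n}_4.png",i)
    i=cv2.resize(i[y:y+h,x:x+w],None,fx=k,fy=k,interpolation=cv2.INTER_CUBIC);i=np.clip(i*1.8,0,255).astype(np.uint8)
    def L(P,c): cv2.polylines(i,[((proj(P,C)-[x,y]+.5)*k).astype(np.int32)],False,c,1)
    L(ap(Tt,[(a*.07-.0035,.0025,F-z) for a,z in((1,.1),(1,0),(-1,0),(-1,.1))]),(0,255,255))
    for s in(1,-1):
        for sx in(1,-1): L(ap(G,[(sx*.004,s*.0725,0),(sx*.004,s*.0725,.081),(sx*.0075,s*.0725,.096)]),(0,0,255))
        h=np.array([0,s*.092,.115]);a,b=lever(s,0 if s>0 else .15)
        L(ap(G,[a,h,b]),(255,255,0))
        L(ap(G,[(u,s*v,.126) for u,v in((.012,.078),(.012,.104),(-.012,.104),(-.012,.078),(.012,.078))]),(0,255,0))
    m.append(i[:,:780])
m=[np.pad(a,((0,0),(0,792-a.shape[1]),(0,0))) for a in m]
a=np.vstack(m);cv2.imwrite("pics/m4.png",cv2.resize(a,(800,600) if a.shape[0]>600 else a.shape[1::-1]));print(a.shape)
E
```

```text
t 7.65 TCP in guides mm [  1.4   4.7 209.3] err rot [-0.002 -0.     0.001] F guides [-1.3  0.3 -2.3] w 0.0158
(828, 792, 3)
```

View pics/m4.png

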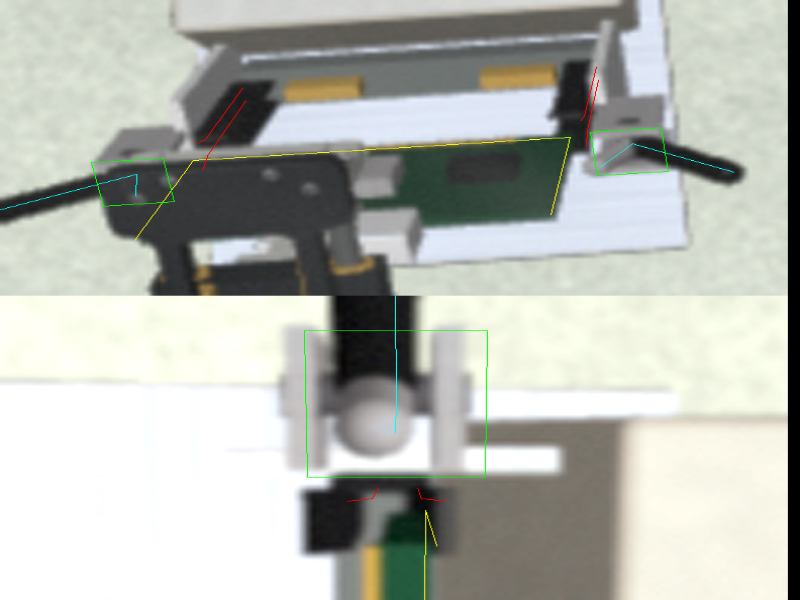

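{"name": "step_arm", "arguments": {
  "increments": "0 -0.4 0 0 0 0;0 0 0.5 0 0 0;0 0 0.7 0 0 0;0 0 0.7 0 0 0;0 0 0.7 0 0 0"
}}

```text
time: 8.25
tool_pos: [0.5116, 0.1729, 0.2003]
ee_rot: [2.618, 0.001, 1.649]
wrist_force: [-5.9, -2.9, 8.1]
width: 0.0158
```

```bash
python3 -c "
from h import *
ing();print(get_obs()['wrist_torque'].round(2))"
```

```text
t 8.25 TCP in guides mm [ -4.1   4.3 181.6] err rot [ 0.    -0.001  0.   ] F guides [-1.3 -2.5 10.1] w 0.0158
[-0.43  0.08 -0.23]
```

```bash
cat > look2.py <<'E'
from h import *
import sys
def crops(tag,specs,dy=-.0035):
    ing();o=get_obs();G=guides(*RK);Tt=(rot(o["ee_rot"]),o["tool_pos"]);m=np.zeros((600,800,3),np.uint8);S={}
    for n,x,y,w,h,k,r,c in specs:
        C=cam(n,o)
        if n not in S: S[n]=cv2.cvtColor(snapshot(n),cv2.COLOR_RGB2BGR);cv2.imwrite(f"pics/{n}_{tag}.png",S[n])
        i=cv2.resize(S[n][y:y+h,x:x+w],None,fx=k,fy=k,interpolation=cv2.INTER_CUBIC);i=np.clip(i*1.8,0,255).astype(np.uint8)
        def L(P,cl): cv2.polylines(i,[((proj(P,C)-[x,y]+.5)*k).astype(np.int32)],False,cl,1)
        if dy is not None: L(ap(Tt,[(a*.07+dy,.0025,F-z) for a,z in((1,.1),(1,0),(-1,0),(-1,.1))]),(0,255,255))
        for s in(1,-1):
            for sx in(1,-1): L(ap(G,[(sx*.004,s*.0725,0),(sx*.004,s*.0725,.081),(sx*.0075,s*.0725,.096)]),(0,0,255))
        hh,ww=min(i.shape[0],600-r),min(i.shape[1],800-c);m[r:r+hh,c:c+ww]=i[:hh,:ww]
    cv2.imwrite(f"pics/{tag}.png",m)
E
sed -i 's/^RK=.*/RK=(.6037,.1765,.0786); F=.0985/' h.py
python3 -c "
from look2 import *
crops('m5',[('wrist',230,80,100,80,5,0,0),('top',190,150,60,60,5,0,500),('side',90,170,190,90,4.2,400,0)])"
```

```text
t 8.25 TCP in guides mm [ -2.1   3.6 180.5] err rot [ 0.    -0.001  0.   ] F guides [-1.3 -2.5 10.1] w 0.0158
```

View pics/m5.png

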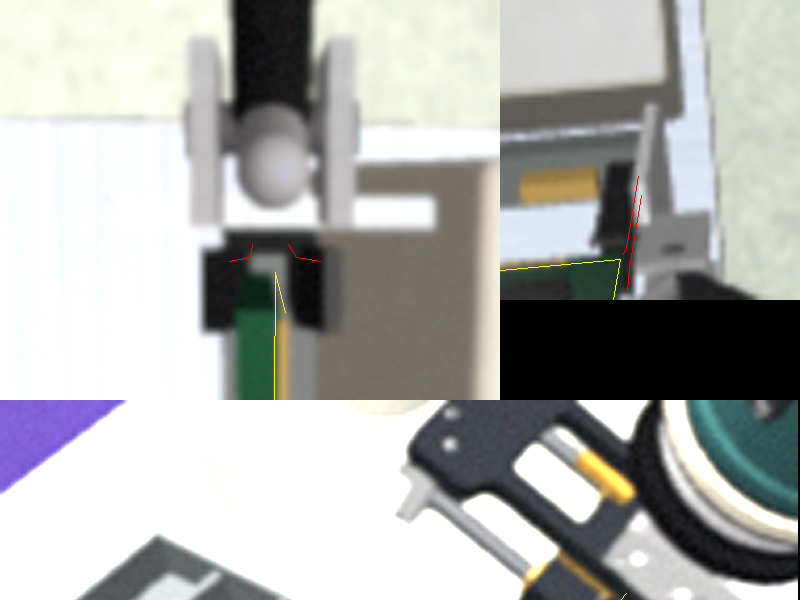

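{"name": "step_arm", "arguments": {
  "increments": "0 0 -0.4 0 0 0;0 0.2 0 0 0 0;0 0 0 0 0 0;0 0 0 0 0 0"
}}

```text
time: 8.8
tool_pos: [0.5111, 0.173, 0.2058]
ee_rot: [2.618, 0.0, 1.649]
wrist_force: [0.6, -0.2, -3.3]
width: 0.0154
```

```bash
python3 -c "
from h import *
ing();print(get_obs()['wrist_torque'].round(2))"
```

```text
t 8.8 TCP in guides mm [  0.2   3.8 185.5] err rot [-0.    -0.001  0.   ] F guides [-1.1 -0.2 -3.2] w 0.0154
[-0.09  0.43 -0.06]
```

Free again and centred. Descend.

{"name": "step_arm", "arguments": {
  "increments": "0 0 0.4 0 0 0;0 0 0.4 0 0 0;0 0 0.4 0 0 0"
}}

```text
time: 9.1
tool_pos: [0.5171, 0.1734, 0.1946]
ee_rot: [2.618, 0.0, 1.649]
wrist_force: [-0.8, -0.8, -3.6]
width: 0.0158
```

```bash
python3 -c "
from h import *
ing();print(get_obs()['wrist_torque'].round(2))"
```

```text
t 9.1 TCP in guides mm [ -0.2   3.7 172.8] err rot [ 0.    -0.001  0.   ] F guides [-2.5 -0.7 -2.6] w 0.0158
[-0.06  0.42  0.02]
```

{"name": "step_arm", "arguments": {
  "increments": "0 0 0.7 0 0 0;0 0 0.7 0 0 0;0 0 0.7 0 0 0;0 0 0.7 0 0 0"
}}

```text
time: 9.5
tool_pos: [0.5313, 0.1745, 0.1701]
ee_rot: [2.618, 0.0, 1.649]
wrist_force: [1.0, -0.0, -2.6]
width: 0.0159
```

```bash
python3 -c "
from h import *
ing();print(get_obs()['wrist_torque'].round(2))"
```

```text
t 9.5 TCP in guides mm [-1.000e-01  3.700e+00  1.445e+02] err rot [ 0.    -0.001  0.   ] F guides [-0.4 -0.1 -2.8] w 0.0159
[-0.04  0.45  0.01]
```

{"name": "step_arm", "arguments": {
  "increments": "0 0 0.7 0 0 0;0 0 0.7 0 0 0;0 0 0.7 0 0 0;0 0 0.7 0 0 0;0 0 0 0 0 0"
}}

```text
time: 10.0
tool_pos: [0.5447, 0.1754, 0.1451]
ee_rot: [2.62, 0.001, 1.649]
wrist_force: [-0.2, 0.1, -2.5]
width: 0.016
```

```bash
python3 -c "
from h import *
ing()"
```

```text
t 10.0 TCP in guides mm [ -1.    3.5 116.1] err rot [ 0.002 -0.001  0.   ] F guides [-1.4  0.1 -2. ] w 0.016
```

{"name": "step_arm", "arguments": {
  "increments": "0 0 0.3 0 0 0;0 0 0.3 0 0 0;0 0 0.2 0 0 0;0 0 0.2 0 0 0;0 0 0 0 0 0"
}}

```text
time: 10.5
tool_pos: [0.55, 0.176, 0.1378]
ee_rot: [2.618, 0.0, 1.649]
wrist_force: [-0.2, 0.1, -1.9]
width: 0.0159
```

```bash
python3 -c "
from h import *
ing()"
```

```text
t 10.5 TCP in guides mm [ -0.    3.7 107.2] err rot [ 0.    -0.001  0.   ] F guides [-1.1  0.1 -1.5] w 0.0159
```

{"name": "step_arm", "arguments": {
  "increments": "0 0 0.2 0 0 0;0 0 0.1 0 0 0;0 0 0 0 0 0"
}}

```text
time: 10.8
tool_pos: [0.5517, 0.1761, 0.1358]
ee_rot: [2.617, 0.0, 1.649]
wrist_force: [-0.8, -0.7, -1.4]
width: 0.0157
```

```bash
python3 -c "
from h import *
ing()"
```

```text
t 10.8 TCP in guides mm [  0.4   3.7 104.6] err rot [-0.001 -0.001  0.   ] F guides [-1.5 -0.6 -0.8] w 0.0157
```

{"name": "step_arm", "arguments": {
  "increments": "0 0 0.1 0 0 0;0 0 0.1 0 0 0;0 0 0 0 0 0"
}}

```text
time: 11.1
tool_pos: [0.5526, 0.1762, 0.1343]
ee_rot: [2.617, 0.0, 1.649]
wrist_force: [-3.2, -0.2, 1.9]
width: 0.016
```

```bash
python3 -c "
from h import *
ing()"
```

```text
t 11.1 TCP in guides mm [  0.5   3.7 102.8] err rot [-0.001 -0.001  0.   ] F guides [-1.8  0.1  3.3] w 0.016
```

{"name": "step_arm", "arguments": {
  "increments": "0 0 0 0 0 0;0 0 0 0 0 0;0 0 0 0 0 0;0 0 0 0 0 0",
  "claw": 0
}}

```text
time: 11.5
tool_pos: [0.5529, 0.1763, 0.1342]
ee_rot: [2.617, 0.0, 1.649]
wrist_force: [-0.2, -0.2, -0.8]
width: 0.0444
```

{"name": "step_arm", "arguments": {
  "increments": "0 0 -1 0 0 0;0 0 -2 0 0 0;0 0 -3 0 0 0;0 0 -4 0 0 0;0 0 0 0 0 0"
}}

```text
time: 12.0
tool_pos: [0.5041, 0.1733, 0.2289]
ee_rot: [2.605, -0.003, 1.65]
wrist_force: [-0.2, 0.3, 1.2]
width: 0.047
```

```bash
python3 -c "
from look2 import *
crops('m6',[('wrist',150,0,300,330,1.8,0,0),('top',85,125,170,120,1.5,0,540),('side',90,170,190,150,1.3,200,540)],None)"
```

```text
t 12.0 TCP in guides mm [  5.7   4.6 209. ] err rot [-0.013  0.002  0.001] F guides [0.5 0.3 1.1] w 0.047
```

View pics/m6.png

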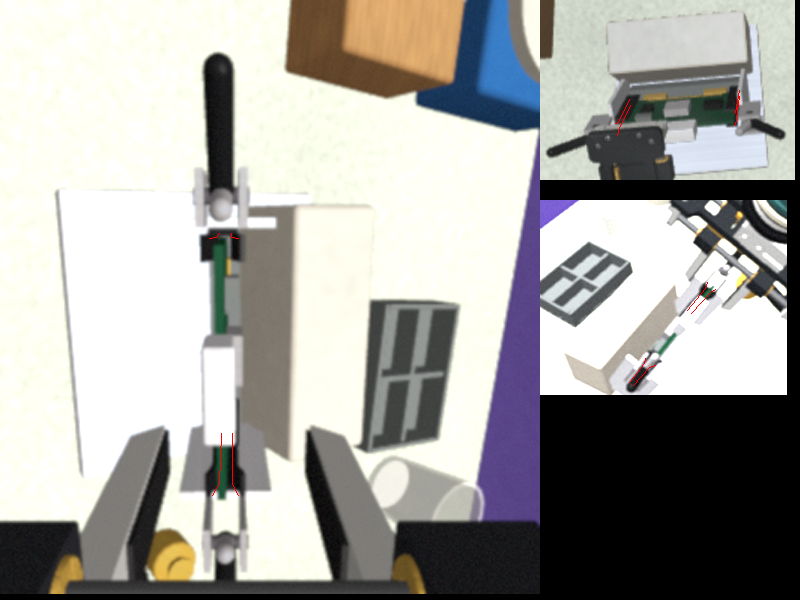

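{"name": "step_arm", "arguments": {
  "increments": "3.14 0 0 0 0 0;3.14 0 0 0 0 0;3.14 0 0 0 0 0;3.14 0 0 0 0 0;3.14 0 0 0 0 0",
  "claw": 1
}}

```text
time: 12.65
tool_pos: [0.4898, 0.3296, 0.2175]
ee_rot: [2.621, 0.003, 1.649]
wrist_force: [0.7, -0.7, 1.3]
width: 0.0105
```

{"name": "step_arm", "arguments": {
  "increments": "0 0 0 0 0 0;0 0 0 0 0 0;0 0 0 0 0 0"
}}

```text
time: 12.95
tool_pos: [0.4904, 0.3277, 0.2189]
ee_rot: [2.62, 0.002, 1.648]
wrist_force: [0.3, 0.1, -0.7]
width: 0.0003
```

```bash
python3 -c "
from h import *
ing();print(get_obs()['joint_positions'].round(2))"
```

```text
t 12.95 TCP in guides mm [ -0.6 159.6 201.2] err rot [ 0.002 -0.002  0.   ] F guides [-0.1  0.1 -0.7] w 0.0003
[ 0.66 -0.14  1.66 -0.3   1.19  0.63]
```

{"name": "step_arm", "arguments": {
  "increments": "0.3 0 1.3 0 0 0;0 0 1.3 0 0 0;0 0 1.3 0 0 0;0 0 1.3 0 0 0;0 0 0 0 0 0"
}}

```text
time: 13.45
tool_pos: [0.5158, 0.3325, 0.1715]
ee_rot: [2.623, 0.003, 1.647]
wrist_force: [-0.8, 0.6, 0.3]
width: 0.0007
```

{"name": "step_arm", "arguments": {
  "increments": "-0.6 0 0 0 0 0;-0.6 0 0 0 0 0;-0.6 0 0 0 0 0;-0.6 0 0 0 0 0;0 0 0 0 0 0"
}}

```text
time: 13.95
tool_pos: [0.5161, 0.3175, 0.1795]
ee_rot: [2.615, -0.018, 1.654]
wrist_force: [-13.1, 15.7, 6.9]
width: 0.0006
```

```bash
python3 -c "
from h import *
ing()"
```

```text
t 13.95 TCP in guides mm [  1.2 147.4 154.7] err rot [-0.003  0.018  0.005] F guides [-6.8 16.7 11.8] w 0.0006
```

{"name": "step_arm", "arguments": {
  "increments": "0.8 0 0 0 0 0;0.7 0 0 0 0 0;0 0 0.6 0 0 0;0 0 0.6 0 0 0;0 0 0 0 0 0"
}}

```text
time: 14.45
tool_pos: [0.5227, 0.3242, 0.1627]
ee_rot: [2.621, 0.002, 1.648]
wrist_force: [0.9, -0.9, 0.3]
width: 0.0003
```

```bash
python3 -c "
from look2 import *
crops('m7',[('wrist',130,60,300,330,1.8,0,0),('top',75,165,80,80,3.2,0,540),('side',130,240,100,100,2.6,300,540)],None)"
```

```text
t 14.45 TCP in guides mm [ -1.1 153.6 136.5] err rot [ 0.003 -0.003  0.   ] F guides [ 0.9 -0.9 -0.1] w 0.0003
```

View pics/m7.png

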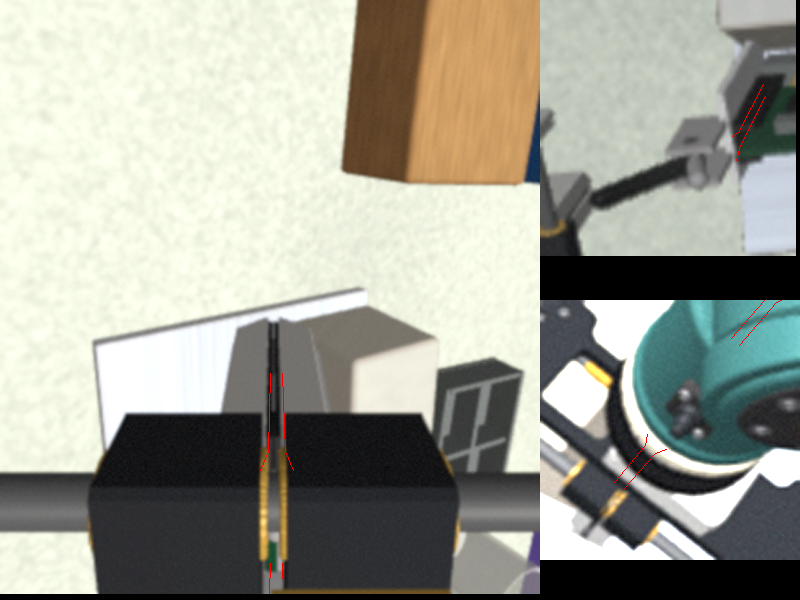

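{"name": "step_arm", "arguments": {
  "increments": "-0.5 0.1 -0.2 0 0 0;-0.6 0 -0.5 0 0 0;-0.7 0 -0.5 0 0 0;-0.8 0 -0.4 0 0 0"
}}

```text
time: 15.0
tool_pos: [0.5168, 0.3022, 0.1816]
ee_rot: [2.616, -0.008, 1.651]
wrist_force: [-8.3, 8.7, 4.8]
width: 0.0002
```

```bash
python3 -c "
from h import *
ing()"
```

```text
t 15.0 TCP in guides mm [  1.9 132.1 156.7] err rot [-0.002  0.008  0.002] F guides [-4.1  9.3  8. ] w 0.0002
```

```bash
cat > lev.py <<'E'
from h import *
import sys
def lev(s,names=("top","side")):
    G=guides(*RK);h=np.array([0,s*.092,.115])
    for n in names:
        i=cv2.cvtColor(snapshot(n),cv2.COLOR_RGB2GRAY).astype(np.float32);C=cam(n,get_obs());out=[]
        for q in np.arange(0,1.75,.1):
            a=.743+q;P=[h+r*np.array([0,s*np.cos(a),np.sin(a)]) for r in np.arange(.022,.06,.004)]
            u=proj(ap(G,P),C).astype(np.float32);v=cv2.remap(i,u[:,:1].copy(),u[:,1:].copy(),cv2.INTER_LINEAR)
            out.append((round(q,1),int(v.mean()),int(v.max())))
        print(n,s,out)
E
python3 -c "
from lev import *
ing();print(get_obs()['wrist_torque']);lev(1);lev(-1)"
```

```text
t 15.0 TCP in guides mm [  1.9 132.1 156.7] err rot [-0.002  0.008  0.002] F guides [-4.1  9.3  8. ] w 0.0002
[1.32913902 0.9243371  0.81190454]
top 1 [(np.float64(0.0), 56, 99), (np.float64(0.1), 37, 55), (np.float64(0.2), 24, 43), (np.float64(0.3), 20, 27), (np.float64(0.4), 19, 23), (np.float64(0.5), 21, 23), (np.float64(0.6), 51, 93), (np.float64(0.7), 80, 112), (np.float64(0.8), 91, 112), (np.float64(0.9), 93, 111), (np.float64(1.0), 96, 113), (np.float64(1.1), 94, 111), (np.float64(1.2), 92, 110), (np.float64(1.3), 91, 115), (np.float64(1.4), 93, 113), (np.float64(1.5), 96, 113), (np.float64(1.6), 100, 118), (np.float64(1.7), 101, 117)]
side 1 [(np.float64(0.0), 74, 96), (np.float64(0.1), 67, 82), (np.float64(0.2), 60, 78), (np.float64(0.3), 54, 62), (np.float64(0.4), 76, 80), (np.float64(0.5), 112, 119), (np.float64(0.6), 108, 118), (np.float64(0.7), 78, 116), (np.float64(0.8), 67, 109), (np.float64(0.9), 78, 120), (np.float64(1.0), 73, 120), (np.float64(1.1), 61, 119), (np.float64(1.2), 55, 119), (np.float64(1.3), 54, 119), (np.float64(1.4), 60, 119), (np.float64(1.5), 67, 13
[... 371 characters left out ...]
16), (np.float64(1.1), 94, 116), (np.float64(1.2), 98, 116), (np.float64(1.3), 102, 116), (np.float64(1.4), 106, 116), (np.float64(1.5), 109, 117), (np.float64(1.6), 112, 116), (np.float64(1.7), 113, 116)]
side -1 [(np.float64(0.0), 86, 94), (np.float64(0.1), 86, 94), (np.float64(0.2), 86, 95), (np.float64(0.3), 86, 94), (np.float64(0.4), 85, 93), (np.float64(0.5), 85, 92), (np.float64(0.6), 84, 91), (np.float64(0.7), 84, 91), (np.float64(0.8), 86, 91), (np.float64(0.9), 88, 91), (np.float64(1.0), 87, 90), (np.float64(1.1), 86, 90), (np.float64(1.2), 85, 88), (np.float64(1.3), 84, 85), (np.float64(1.4), 84, 85), (np.float64(1.5), 83, 85), (np.float64(1.6), 82, 85), (np.float64(1.7), 76, 84)]
```

{"name": "step_arm", "arguments": {
  "increments": "-0.7 -0.1 -0.4 0 0 0;-0.7 0 -0.3 0 0 0;-0.7 0 -0.2 0 0 0;-0.6 0 0 0 0 0"
}}

```text
time: 15.6
tool_pos: [0.5148, 0.2719, 0.188]
ee_rot: [2.616, -0.002, 1.649]
wrist_force: [-1.5, 4.7, 2.8]
width: 0.0002
```

```bash
python3 -c "
from lev import *
ing();lev(1,['top'])"
```

```text
t 15.6 TCP in guides mm [  1.2 102.  164.4] err rot [-0.002  0.002  0.001] F guides [0.5 4.8 3. ] w 0.0002
top 1 [(np.float64(0.0), 55, 109), (np.float64(0.1), 60, 106), (np.float64(0.2), 64, 100), (np.float64(0.3), 67, 93), (np.float64(0.4), 69, 100), (np.float64(0.5), 69, 101), (np.float64(0.6), 65, 86), (np.float64(0.7), 50, 59), (np.float64(0.8), 33, 50), (np.float64(0.9), 22, 27), (np.float64(1.0), 20, 21), (np.float64(1.1), 62, 109), (np.float64(1.2), 88, 112), (np.float64(1.3), 94, 117), (np.float64(1.4), 93, 116), (np.float64(1.5), 94, 116), (np.float64(1.6), 99, 120), (np.float64(1.7), 99, 120)]
```

{"name": "step_arm", "arguments": {
  "increments": "-0.7 0 0 0 0 0;-0.7 0 0.2 0 0 0;-0.6 0 0.3 0 0 0;-0.5 0 0.35 0 0 0;-0.5 0 0.4 0 0 0"
}}

```text
time: 16.15
tool_pos: [0.5233, 0.2413, 0.1771]
ee_rot: [2.617, 0.0, 1.648]
wrist_force: [-4.9, 2.9, 6.8]
width: 0.0003
```

```bash
python3 -c "
from lev import *
ing();lev(1,['top'])"
```

```text
t 16.15 TCP in guides mm [  1.   71.  151.9] err rot [-0.001 -0.001  0.001] F guides [-0.6  3.3  8.2] w 0.0003
top 1 [(np.float64(0.0), 60, 115), (np.float64(0.1), 74, 118), (np.float64(0.2), 87, 118), (np.float64(0.3), 100, 118), (np.float64(0.4), 101, 118), (np.float64(0.5), 98, 117), (np.float64(0.6), 95, 118), (np.float64(0.7), 87, 120), (np.float64(0.8), 63, 117), (np.float64(0.9), 30, 40), (np.float64(1.0), 32, 50), (np.float64(1.1), 73, 78), (np.float64(1.2), 51, 53), (np.float64(1.3), 48, 51), (np.float64(1.4), 55, 77), (np.float64(1.5), 60, 82), (np.float64(1.6), 48, 82), (np.float64(1.7), 45, 83)]
```

{"name": "step_arm", "arguments": {
  "increments": "-0.2 0 0.25 0 0 0;-0.2 0 0.25 0 0 0;0 0 0 0 0 0"
}}

```text
time: 16.5
tool_pos: [0.5257, 0.2384, 0.174]
ee_rot: [2.616, -0.002, 1.648]
wrist_force: [-10.1, 3.5, 12.0]
width: 0.0004
```

```bash
python3 -c "
from h import *
ing()"
```

```text
t 16.5 TCP in guides mm [  1.4  67.9 148.2] err rot [-0.002  0.001  0.002] F guides [-2.5  4.2 15.3] w 0.0004
```

{"name": "step_arm", "arguments": {
  "increments": "-0.15 0 0.2 0 0 0;-0.15 0 0.2 0 0 0;0 0 0 0 0 0"
}}

```text
time: 16.8
tool_pos: [0.5283, 0.2384, 0.1736]
ee_rot: [2.612, -0.007, 1.65]
wrist_force: [-15.6, 9.4, 20.7]
width: 0.0009
```

```bash
python3 -c "
from h import *
ing()"
```

```text
t 16.8 TCP in guides mm [  3.4  67.7 146.5] err rot [-0.006  0.007  0.003] F guides [-2.5 10.6 25.3] w 0.0009
```

{"name": "step_arm", "arguments": {
  "increments": "0 0 -1 0 0 0;0 0 -2.5 0 0 0;0 0 -2.8 0 0 0;-4.6 0 0 0 0 0;-4.6 0 0 0 0 0"
}}

```text
time: 17.3
tool_pos: [0.5026, 0.1405, 0.2221]
ee_rot: [2.62, 0.004, 1.653]
wrist_force: [1.1, -0.8, 0.6]
width: 0.0004
```

{"name": "step_arm", "arguments": {
  "increments": "-4.6 0 0 0 0 0;-4.6 0 0 0 0 0;-4.2 0 0 0 0 0;0 0 0 0 0 0;0 0 0 0 0 0"
}}

```text
time: 17.8
tool_pos: [0.5131, 0.0054, 0.2208]
ee_rot: [2.622, 0.0, 1.644]
wrist_force: [0.4, 0.9, 0.1]
width: 0.0007
```

```bash
python3 -c "
from lev import *
ing();lev(1,['top','wrist']);lev(-1,['wrist'])
o=get_obs();cv2.imwrite('pics/top_8.png',cv2.cvtColor(snapshot('top'),cv2.COLOR_RGB2BGR))"
```

```text
t 17.8 TCP in guides mm [  -2.  -163.5  204.1] err rot [ 0.004 -0.003  0.004] F guides [ 0.5  0.9 -0.2] w 0.0007
top 1 [(np.float64(0.0), 120, 125), (np.float64(0.1), 120, 123), (np.float64(0.2), 120, 122), (np.float64(0.3), 120, 121), (np.float64(0.4), 119, 120), (np.float64(0.5), 116, 119), (np.float64(0.6), 113, 120), (np.float64(0.7), 109, 122), (np.float64(0.8), 105, 122), (np.float64(0.9), 103, 120), (np.float64(1.0), 104, 122), (np.float64(1.1), 102, 121), (np.float64(1.2), 100, 119), (np.float64(1.3), 100, 124), (np.float64(1.4), 94, 122), (np.float64(1.5), 80, 117), (np.float64(1.6), 44, 66), (np.float64(1.7), 28, 30)]
wrist 1 [(np.float64(0.0), 0, 0), (np.float64(0.1), 0, 0), (np.float64(0.2), 0, 0), (np.float64(0.3), 0, 0), (np.float64(0.4), 0, 0), (np.float64(0.5), 0, 0), (np.float64(0.6), 0, 0), (np.float64(0.7), 0, 0), (np.float64(0.8), 0, 0), (np.float64(0.9), 0, 0), (np.float64(1.0), 0, 0), (np.float64(1.1), 0, 0), (np.float64(1.2), 0, 0), (np.float64(1.3), 0, 0), (np.float64(1.4), 0, 0), (np.float64(1.5), 0, 0), (np.float64(1.6), 0, 0), (np.float64(1.7), 0, 0)]
wrist -1 [(np.float64(0.0), 23, 108), (np.float64(0.1), 14, 23), (np.float64(0.2), 13, 22), (np.float64(0.3), 12, 13), (np.float64(0.4), 13, 13), (np.float64(0.5), 13, 15), (np.float64(0.6), 13, 15), (np.float64(0.7), 13, 15), (np.float64(0.8), 14, 14), (np.float64(0.9), 67, 69), (np.float64(1.0), 73, 92), (np.float64(1.1), 91, 112), (np.float64(1.2), 74, 111), (np.float64(1.3), 67, 111), (np.float64(1.4), 58, 110), (np.float64(1.5), 52, 111), (np.float64(1.6), 47, 104), (np.float64(1.7), 43, 93)]
```

{"name": "step_arm", "arguments": {
  "increments": "0.3 0.2 1.5 0 0 0;0 0 1.5 0 0 0;0 0 1.5 0 0 0;0 0 1.5 0 0 0;0 0 0 0 0 0"
}}

```text
time: 18.5
tool_pos: [0.5445, 0.0153, 0.1686]
ee_rot: [2.623, -0.001, 1.653]
wrist_force: [0.3, -0.1, -0.6]
width: 0.0004
```

```bash
python3 -c "
from lev import *
ing()"
```

```text
t 18.5 TCP in guides mm [  -0.3 -156.   142.9] err rot [ 0.005  0.002 -0.002] F guides [-0.  -0.1 -0.7] w 0.0004
```

{"name": "step_arm", "arguments": {
  "increments": "0.8 0 0 0 0 0;0.7 0 -0.4 0 0 0;0.7 0 -0.4 0 0 0;0.8 0 -0.4 0 0 0;0.7 0 -0.3 0 0 0"
}}

```text
time: 19.0
tool_pos: [0.5361, 0.0477, 0.1883]
ee_rot: [2.613, 0.007, 1.647]
wrist_force: [-2.0, -5.7, 2.9]
width: 0.0004
```

```bash
python3 -c "
from lev import *
ing();lev(-1,['top'])"
```

```text
t 19.0 TCP in guides mm [   4.5 -123.1  162.9] err rot [-0.005 -0.007 -0.002] F guides [-0.7 -5.6  3.8] w 0.0004
top -1 [(np.float64(0.0), 48, 81), (np.float64(0.1), 59, 86), (np.float64(0.2), 63, 87), (np.float64(0.3), 59, 87), (np.float64(0.4), 41, 86), (np.float64(0.5), 24, 36), (np.float64(0.6), 33, 45), (np.float64(0.7), 85, 124), (np.float64(0.8), 30, 31), (np.float64(0.9), 31, 44), (np.float64(1.0), 69, 125), (np.float64(1.1), 92, 126), (np.float64(1.2), 103, 126), (np.float64(1.3), 105, 126), (np.float64(1.4), 101, 126), (np.float64(1.5), 100, 125), (np.float64(1.6), 103, 125), (np.float64(1.7), 106, 126)]
```

{"name": "step_arm", "arguments": {
  "increments": "0.7 -0.3 -0.1 0 0 0;0.7 0 0 0 0 0;0.7 0 0 0 0 0"
}}

```text
time: 19.35
tool_pos: [0.5315, 0.0691, 0.1876]
ee_rot: [2.612, 0.005, 1.648]
wrist_force: [-1.9, -6.6, 3.2]
width: 0.0009
```

```bash
python3 -c "
from lev import *
ing();lev(-1,['top'])"
```

```text
t 19.35 TCP in guides mm [   1.7 -101.4  163.8] err rot [-0.006 -0.005 -0.001] F guides [-0.5 -6.5  3.9] w 0.0009
top -1 [(np.float64(0.0), 64, 120), (np.float64(0.1), 57, 120), (np.float64(0.2), 43, 112), (np.float64(0.3), 33, 49), (np.float64(0.4), 27, 28), (np.float64(0.5), 36, 50), (np.float64(0.6), 57, 84), (np.float64(0.7), 59, 86), (np.float64(0.8), 60, 86), (np.float64(0.9), 33, 40), (np.float64(1.0), 31, 64), (np.float64(1.1), 69, 124), (np.float64(1.2), 68, 124), (np.float64(1.3), 41, 71), (np.float64(1.4), 36, 75), (np.float64(1.5), 48, 124), (np.float64(1.6), 55, 124), (np.float64(1.7), 55, 122)]
```

Same state as on the left; same swing.

{"name": "step_arm", "arguments": {
  "increments": "0.7 0 0 0 0 0;0.7 0 0.2 0 0 0;0.6 0 0.3 0 0 0;0.5 0 0.35 0 0 0;0.5 0 0.4 0 0 0"
}}

```text
time: 19.9
tool_pos: [0.5351, 0.101, 0.1766]
ee_rot: [2.613, 0.001, 1.649]
wrist_force: [-6.1, -3.2, 7.4]
width: 0.0005
```

```bash
python3 -c "
from lev import *
ing()"
```

```text
t 19.9 TCP in guides mm [  1.5 -69.9 151.1] err rot [-0.005 -0.001 -0.   ] F guides [-1.8 -2.7  9.6] w 0.0005
```

{"name": "step_arm", "arguments": {
  "increments": "0.2 0 0.25 0 0 0;0.2 0 0.25 0 0 0;0 0 0 0 0 0"
}}

```text
time: 20.2
tool_pos: [0.5372, 0.1043, 0.1736]
ee_rot: [2.613, 0.003, 1.649]
wrist_force: [-9.9, -5.5, 11.2]
width: 0.0005
```

```bash
python3 -c "
from h import *
ing()"
```

```text
t 20.2 TCP in guides mm [  2.  -66.8 147.3] err rot [-0.005 -0.003 -0.001] F guides [-3.3 -4.7 14.8] w 0.0005
```

{"name": "step_arm", "arguments": {
  "increments": "0.15 0 0.2 0 0 0;0.15 0 0.2 0 0 0;0 0 0 0 0 0"
}}

```text
time: 20.5
tool_pos: [0.5397, 0.1049, 0.1734]
ee_rot: [2.609, 0.009, 1.648]
wrist_force: [-18.8, -14.3, 21.5]
width: 0.0006
```

```bash
python3 -c "
from h import *
ing()"
```

```text
t 20.5 TCP in guides mm [  4.1 -66.4 145.9] err rot [-0.009 -0.008 -0.003] F guides [ -6.5 -12.8  28.6] w 0.0006
```

{"name": "step_arm", "arguments": {
  "increments": "0 0 -1 0 0 0;0 0 -2.5 0 0 0;0 0 -3 0 0 0;0 0 -4 0 0 0;0 0 -4 0 0 0"
}}

```text
time: 21.0
tool_pos: [0.4647, 0.103, 0.2924]
ee_rot: [2.618, -0.001, 1.65]
wrist_force: [0.7, 0.1, 0.2]
width: 0.0002
```

{"name": "step_arm", "arguments": {
  "increments": "-4 0 -2 0 0 0;-4 0 -2 0 0 0;-4 0 0 0 0 0;-4 0 0 0 0 0;0 0 0 0 0 0"
}}

```text
time: 21.5
tool_pos: [0.4582, -0.0636, 0.3257]
ee_rot: [2.618, 0.001, 1.639]
wrist_force: [-0.1, 0.4, -0.4]
width: 0.0007
```

```bash
sed -i 's/np.arange(0,1.75,.1)/np.arange(1.4,1.9,.05)/;s/round(q,1)/round(float(q),2)/' lev.py; python3 -c "
from lev import *
lev(1);lev(-1)
from look2 import *
crops('m9',[('top',115,150,120,75,6.6,0,0),('side',100,185,180,145,2.2,495-210,0),('wrist',130,0,300,220,1.3,300,400)],None)"
```

```text
top 1 [(1.4, 93, 121), (1.45, 88, 119), (1.5, 80, 115), (1.55, 65, 105), (1.6, 44, 65), (1.65, 31, 34), (1.7, 27, 31), (1.75, 28, 35), (1.8, 28, 35), (1.85, 29, 39)]
side 1 [(1.4, 15, 17), (1.45, 16, 18), (1.5, 15, 17), (1.55, 16, 17), (1.6, 16, 18), (1.65, 15, 17), (1.7, 15, 17), (1.75, 15, 18), (1.8, 15, 19), (1.85, 16, 20)]
top -1 [(1.4, 96, 122), (1.45, 85, 119), (1.5, 66, 103), (1.55, 49, 72), (1.6, 36, 48), (1.65, 30, 38), (1.7, 28, 34), (1.75, 28, 36), (1.8, 29, 35), (1.85, 29, 37)]
side -1 [(1.4, 14, 17), (1.45, 11, 12), (1.5, 10, 11), (1.55, 10, 11), (1.6, 10, 11), (1.65, 11, 15), (1.7, 13, 19), (1.75, 13, 19), (1.8, 14, 24), (1.85, 24, 86)]
t 21.7 TCP in guides mm [  -0.7 -221.8  324.9] err rot [-0.001  0.001 -0.001] F guides [-0.4 -0.6  0.3] w 0.0005
```

View pics/m9.png

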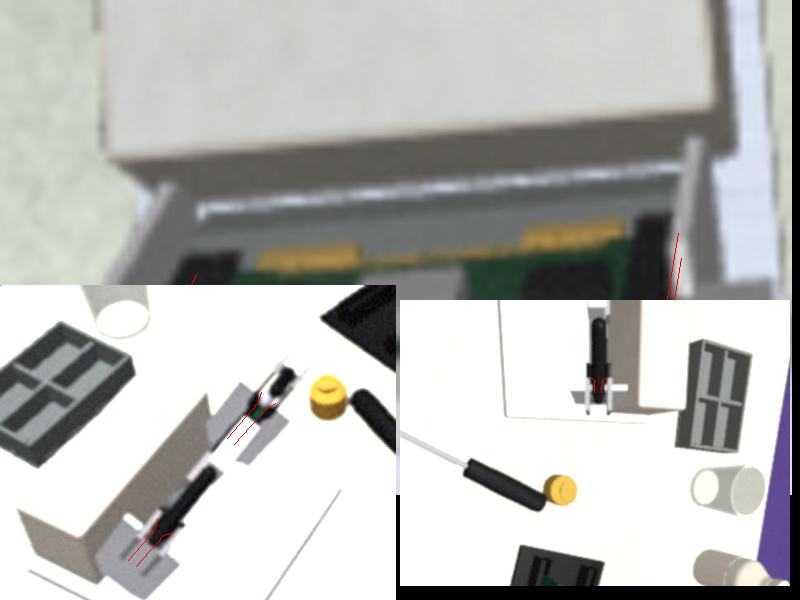

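```bash
python3 -c "
from bench import *
print(close_job())"
```

```text
the job is handed in; nothing more can be done
None
```

The sensor board is seated in the rack with both levers swung over its top corners. The job was handed in at about 21.7 s, with the gripper clear of everything.

- **Insertion:** The first try caught at the guide mouth with about 12 N because I was some 2 mm off across the board. I backed off, corrected and the board then slid freely. At the bottom the force along the guides went from −2.5 N (the board's weight) to +3.3 N, which I took as the sprung contacts, and I let go there.
- **Levers:** My first push on the left handle jammed on its tip with about 22 N, so I started again from lower down. Both levers then swung through to a steep force rise at the end, about 27 N on the left and 32 N on the right, with the finger at nearly mirrored positions.
- **Last checks:** In the final top view the left lever reads about 1.71 rad and the right about 1.68 rad, against 1.70 for fully home. The reading is good to about 0.05 rad. The left lever showed no change while the right was pressed.
- **Not checked:** I did not measure the board's final foot height directly; I inferred it from the lever angles and end forces. The weight and the screwdriver look untouched. The spare board is only partly in the last picture, and I did no separate check of it.

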